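Third hand: hold a heat sink against the amplifier module

ROBOT

A 6-joint arm with a two-finger parallel gripper is mounted at the origin on the work surface. World frame = base frame: x ahead of the robot, y to its left, z up, the work surface at z = 0. Lengths are in m, angles in rad, forces in N, time in s.
With the tool pointing down it reaches from about 0.3 to 0.95 m from the base axis. Payload 3.1 kg.
Tool frame: the origin (TCP) lies on the centre line of the jaws, within the pads' length; the fingertips stand ctrl.tip_reach ahead of it and the grasp point (between the pads) is the TCP (ctrl.tip_reach is the distance from the TCP to the fingertips, in m); z points along the fingers, y is the line along which they close (so a half turn about z gives the same grasp; the last joint's range is limited). The gripper opens to 85 mm and grips with 20 to 120 N. Pads are 22 mm wide; open, the fingers measure 114 mm over their backs; the gripper's body (76 mm by 85 mm) begins 54 mm behind the grasp point. The pads swing forward as they close: fully open they stand 13 mm farther back than shut.
Start: joints at [1.171, 0.308, 1.634, -0, 1.2, -0.07], TCP at [0.202, 0.591, 0.25] pointing down, gripper open.
Joint ranges: [-3.06, 3.06], [-0.79, 1.96], [0.05, 2.63], [-1.19, 4.34], [0.05, 2.64], [-2.94, 2.94]. Speed limits (rad/s): [2.79, 2.79, 3.14, 3.14, 3.14, 3.14].

INTERFACE

Orientations are given as a rotation vector (axis times angle).
In Python, from rig import ctrl gives the robot as it stands. Calls block until the motion is done:
- ctrl.reach(position, orientation): joint-space move of the TCP to a pose.
- ctrl.move_linear(position, rot=None, vel=0.15, threshold=None): straight line of the TCP; rot=None keeps the orientation; vel is the mean speed in m/s. With threshold (N) it stops when the force on the tool has changed by that much, and returns True; else False.
- ctrl.set_joints(angles): joint-space move.
- ctrl.gripper_open() and ctrl.close(force=None): open the fingers fully, or close them until they stop; force is the grip in N (None keeps the last).
- ctrl.sleep(seconds).
- ctrl.inverse_kinematics(position, orientation): joint angles nearest the present ones, or None.
- ctrl.read_camera(name): name is "scene" or "top" or "wrist"; returns a dict with "frame" (480x640x3 uint8, red, green, blue), "depth" (480x640 float32, m along the optical axis (not along the pixel's ray), 0 where there is no reading), "K" (3x3 intrinsics, pixels), "eye" and "rotation" of the camera in the world; the wrist camera has in their place "T_tool_cam" (4x4, takes a point from camera to tool coordinates, whose origin is the TCP and whose axes are the flange's). Camera axes: x right, y up, looking along -z (the intrinsics and any distortion apply to the point x, -y, -z); pixel columns grow to the right and rows downward; lengths in m; the calibration is good to about 2 mm. The wrist camera is an equidistant fisheye: a pixel r from the principal point sees the ray r / f radians off the axis. A picture is of the moment at which its call begins: read the wrist's pose just before it.
A pose or a line that the arm cannot do raises ctrl.IKError and nothing moves.
- ctrl.close_job(): hands the job in; it is judged then, once.
Readings, each from a call of its own:
- ctrl.read_time(): time.
- ctrl.read_qpos(): joint angles.
- ctrl.read_joint_vel(): joint speeds.
- ctrl.read_tau(): joint torques, N m.
- ctrl.read_eef_pos(): TCP position.
- ctrl.read_tool_rot(): TCP orientation.
- ctrl.read_wrist_force(): force on the tool from outside, world axes, zero at the start.
- ctrl.read_wrist_torque(): the same for the moment, N m.
- ctrl.read_width(): finger opening in m.
- ctrl.read_gripper_force(): force on a finger pad.
Only numpy, scipy, OpenCV 4.12 (cv2) and the standard library are available. Lean on these libraries where they do the work, as an engineer would, in place of code of your own. Each camera call takes 0.05 s, during which the arm holds its last target. There are 200 camera calls.

TASK

Be my third hand: pick up the larger of the two finned heat sinks and hold it up with its flat back square against the front of the amplifier module on the sprung stand, centred on it both ways, clear of the bench and stand. Press gently and steadily with about 10 N, which pushes the sprung module back about half of its travel, never to its end, and leave the small heat sink, the screwdriver and the parts box where they are. Finish while still gripping and pressing it so: I will put the screws in from behind, so do not let go.

Things in the scene. Friction and masses are not known exactly. Their poses are not given: they have to be found in the camera images.
- heat_sink: larger heat sink, bare aluminium, 50 mm wide (y), 45 tall (z), 36 deep (x), about 90 g, standing on the bench. Seven upright fins run back (-x) from a 6 mm plate whose flat mounting face looks along +x. The outer fins give flat parallel sides 50 mm apart to grip, full depth and height. Origin: centre of its underside, mid-depth; the mounting face is 18 mm along +x
- heat_sink_face (a point): centre of the large heat sink's flat mounting face: 18 mm along its +x and 22.5 mm above its underside; same axes as the heat sink
- module_face (a point): centre of the flat front face (looks along its -x, roughly to the robot) of the amplifier module, an aluminium housing 70 mm wide (y), 56 tall (z), 24 deep (x), open at the back where a green circuit board shows. Always 80 mm above the bench; moves with the module, which slides only along +x. The centre of the heat sink's mounting face must come here
- module (a joint): how far the module has been pushed back along its +x, in m: 0 free, 0.020 at the end of its travel. The spring gives 1 N per mm from zero (0.010 is 10 N). It slides on two level guide rods at y = +-52 mm, which do not stand in front of the face
- stand: fixed assembly stand: dark steel base plate 150 x 150 mm, 10 mm thick, with two aluminium posts 105 mm high at the back that carry the guide rods. Turned and placed differently each time. Origin: on the bench straight below the module's free front face; the plate reaches from 20 mm in front of (-x) to 130 mm behind this; axes parallel to the module's
- small_sink: bystander: small heat sink of the same kind, 32 mm wide, 30 mm tall, 26 mm deep; origin at the centre of its underside; leave it alone
- screwdriver: bystander: screwdriver 160 mm long lying on the bench; leave it alone
- parts_box: bystander: closed yellow plastic component box 60 x 70 x 40 mm; origin at the centre of its underside; leave it alone
Not all that is in view belongs to the job. What is shaped like the heat_sink but purple or red is not meant.

How it is judged:
By the outcome, as a careful person would: the job done as asked, in the order asked, and still so for the second after the job is handed in, while the arm keeps its last pose, push and grip.
It also fails if it takes over 42 s, if anything falls off the work surface, if the arm or the gripper's body presses on something with over 40 N, if the wrist force passes 120 N, or if a joint passes its speed limit or range.

## Working session

There is one attempt and no reset: what is moved stays moved. The work goes in short steps, each a Python script; the robot and the scene stay as the last script left them, time stands still between calls to the robot, and variables do not carry over. Pictures are saved under pics/ and viewed, at most 10 in all, crops included, and the job is handed in when it is done.

```bash
mkdir -p pics; ls; python3 - <<'E'
from rig import ctrl
import cv2,numpy as np,pickle
d={n:ctrl.read_camera(n) for n in("scene","top")}
pickle.dump(d,open('d0.pkl','wb'))
for n in d:
    cv2.imwrite(f'pics/{n}0.png',d[n]["frame"][:,:,::-1]); print(n,d[n]["K"].tolist(),d[n]["eye"],np.round(d[n]["rotation"],3).tolist(),(d[n]["depth"]>0).mean(), [k for k in d[n]])
print(ctrl.tip_reach,ctrl.read_time(),ctrl.read_tool_rot())
E
```

```text
pics
scene [[542.3789786622689, 0.0, 313.7935305131023], [0.0, 542.3789786622689, 243.44612617756692], [0.0, 0.0, 1.0]] [ 1.05775127 -0.44073789  0.84808333] [0.682, 0.324, 0.824] 0.9959765625 ['frame', 'depth', 'K', 'eye', 'rotation']
top [[495.5253522005068, 0.0, 328.0056923185481], [0.0, 495.5253522005068, 242.84701608473796], [0.0, 0.0, 1.0]] [0.38393462 0.01080591 1.28604027] [0.081, -0.113, -1.564] 0.9961100260416667 ['frame', 'depth', 'K', 'eye', 'rotation']
0.019 0.1 [-0.51564482 -3.09850116  0.00320694]
```

View pics/scene0.png

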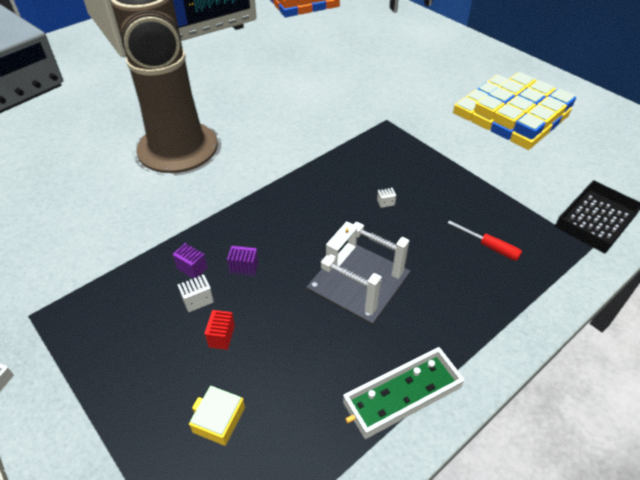

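View pics/top0.png

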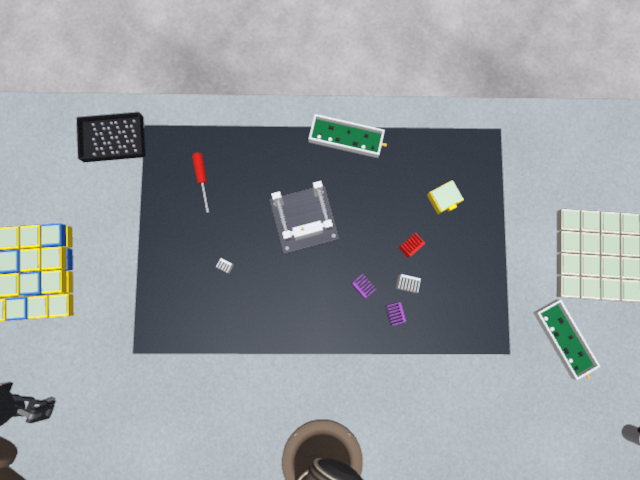

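Scene picture: the bare aluminium candidates are the large sink at (195,292) and the small one at (387,197). The purple ones at (189,260) and (242,260) and the red one at (219,329) are not meant. Top picture: large sink (409,283), small (224,266), purple (364,286) and (396,314), red (412,244), stand (305,217) with its module front at about (309,229). I choose the large bare one at top (409,283), scene (195,292).

```bash
cat > h.py <<'E'
import numpy as np,cv2
from scipy.spatial.transform import Rotation as R
def cloud(c,T=None):
    """world point per pixel from depth (pinhole scene/top cameras)"""
    K=c["K"];v,u=np.mgrid[:480,:640];d=c["depth"]
    p=np.stack([(u-K[0,2])/K[0,0]*d,-(v-K[1,2])/K[1,1]*d,-d],-1)
    return p@rot(c).T+c["eye"]
def rot(c):
    r=np.asarray(c["rotation"]); return r if r.shape==(3,3) else R.from_rotvec(r).as_matrix()
def ray_z(c,uv,z):
    K=c["K"];uv=np.atleast_2d(uv).astype(float)
    d=np.c_[(uv[:,0]-K[0,2])/K[0,0],-(uv[:,1]-K[1,2])/K[1,1],-np.ones(len(uv))]@rot(c).T
    return c["eye"]+d*((z-c["eye"][2])/d[:,2])[:,None]
def rect(xy):
    (c,s,a)=cv2.minAreaRect((xy*1000).astype(np.float32)); return np.round(c,1),np.round(s,1),round(a,1)
E
python3 - <<'E'
import pickle;from h import *
d=pickle.load(open('d0.pkl','rb'))
for n,boxes in {"top":{"sink":(392,268,428,298),"stand":(262,175,348,260),"small":(214,255,236,277)},"scene":{"sink":(174,274,218,314),"stand":(300,215,415,325),"small":(374,185,400,210)}}.items():
    c=d[n];P=cloud(c);f=c["frame"].astype(int)
    for k,(a,b,e,g) in boxes.items():
        p=P[b:g,a:e].reshape(-1,3);q=f[b:g,a:e].reshape(-1,3)
        m=(q.min(1)>90)
        if k=="stand":
            for lo,hi in((.005,.02),(.095,.12)):
                s=p[(p[:,2]>lo)&(p[:,2]<hi)];print(n,k,lo,len(s),rect(s[:,:2]),np.median(s[:,2]))
        else:
            s=p[m&(p[:,2]>.01)];print(n,k,len(s),rect(s[:,:2]),np.percentile(s[:,2],[5,50,95,99]))
def crop(n,a,b,e,g,s): return cv2.resize(d[n]["frame"][b:g,a:e,::-1],(s,s),interpolation=cv2.INTER_CUBIC)
cv2.imwrite('pics/crops.png',np.hstack([crop("top",385,260,433,308,390),crop("scene",160,245,245,330,390)]))
E
```

```text
top sink 326 (array([ 439.3, -218.4]), array([50.9, 36.5]), 77.3) [0.01546281 0.04044105 0.04853643 0.05054536]
top stand 0.005 2458 (array([612. ,  47.8]), array([223.5, 223.8]), 0.5) 0.010005976740769307
top stand 0.095 438 (array([611.9,  49.4]), array([120.8, 125.2]), 15.4) 0.10708323303700362
top small 133 (array([431.2, 139.8]), array([273.5,  25.3]), 64.6) [0.01405377 0.0276353  0.03231706 0.03349393]
scene sink 598 (array([ 742.3, -313.3]), array([ 52.5, 678.5]), 72.4) [0.01338267 0.03682046 0.04682678 0.04821953]
scene stand 0.005 3534 (array([569.1,  68.2]), array([227.3, 269. ]), 37.5) 0.00997927541472704
scene stand 0.095 683 (array([611.4,  49.7]), array([121.4, 126.8]), 15.4) 0.10655804493505538
scene small 223 (array([482.7, 250.2]), array([34.9, 29.6]), 68.1) [0.01237978 0.02534156 0.0317044  0.03223495]
```

View pics/crops.png

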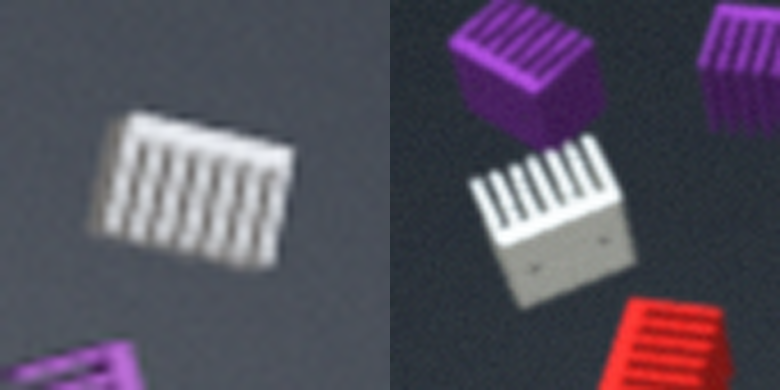

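The crops confirm it: a bare aluminium 50 mm sink with its plate on the far (+x) side, yaw about −13°. The stand's yaw is about +15.4°. Next, wrist looks at the stand and then at the sink.

```bash
cat >> h.py <<'E'
def down(yaw):
    c,s=np.cos(yaw),np.sin(yaw); return R.from_matrix(np.array([[-c,-s,0],[-s,c,0],[0,0,-1.]]).T).as_rotvec()
def shot(ctrl):
    p,r=ctrl.read_eef_pos(),ctrl.read_tool_rot(); c=ctrl.read_camera("wrist")
    T=np.eye(4);T[:3,:3]=R.from_rotvec(r).as_matrix();T[:3,3]=p
    c["T"]=T@c["T_tool_cam"]; c["T_wt"]=T; return c
def wdirs(c,uv):
    K=c["K"];uv=np.atleast_2d(uv).astype(float)
    x=(uv[:,0]-K[0,2])/K[0,0];y=(uv[:,1]-K[1,2])/K[1,1];t=np.hypot(x,y);k=np.sin(t)/np.maximum(t,1e-9)
    return np.c_[x*k,-y*k,-np.cos(t)]@c["T"][:3,:3].T
def wray_z(c,uv,z):
    d=wdirs(c,uv);o=c["T"][:3,3];return o+d*((z-o[2])/d[:,2])[:,None]
def wcloud(c):
    v,u=np.mgrid[:480,:640];d=wdirs(c,np.c_[u.ravel(),v.ravel()]);ax=-c["T"][:3,2]
    return (c["T"][:3,3]+d*(c["depth"].ravel()/(d@ax))[:,None]).reshape(480,640,3)
E
python3 - <<'E'
from rig import ctrl;from h import *;import pickle
ctrl.reach([.52,.03,.26],down(np.radians(15.4)));w1=shot(ctrl)
ctrl.reach([.439,-.218,.20],down(np.radians(-12.7)));w2=shot(ctrl)
pickle.dump((w1,w2),open('w.pkl','wb'))
print(w1["K"].tolist(),w1["T_tool_cam"].round(3).tolist(),ctrl.read_time(),ctrl.read_wrist_force())
cv2.imwrite('pics/w1.png',w1["frame"][:,:,::-1]);cv2.imwrite('pics/w2.png',w2["frame"][:,:,::-1])
E
```

```text
[[371.64829954431775, 0.0, 313.76819137054486], [0.0, 371.64829954431775, 238.51253639531808], [0.0, 0.0, 1.0]] [[0.0, 0.949, 0.316, 0.082], [1.0, -0.0, 0.001, -0.0], [0.001, 0.316, -0.949, -0.124], [0.0, 0.0, 0.0, 1.0]] 3.5417 [-0.18680346 -0.30771723  0.06956952]
```

View pics/w1.png

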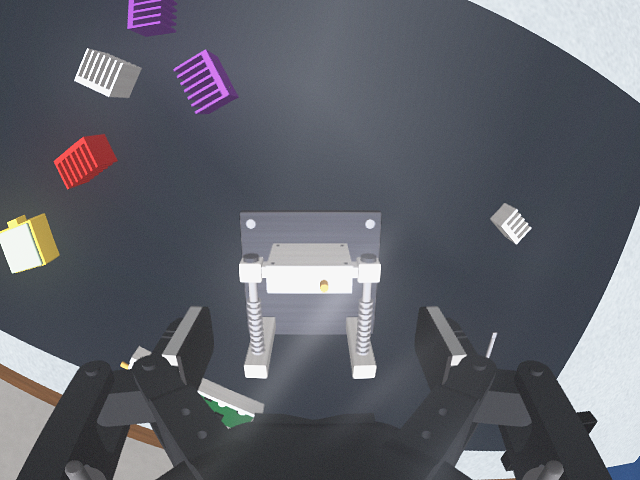

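View pics/w2.png

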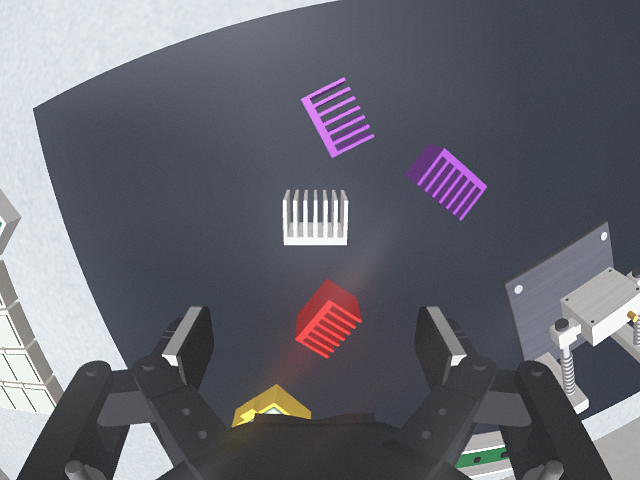

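Wrist 1: the module's grey front face spans pixels (270,243) to (353,265), its white top is below that, and the plate is at (240–380, 212–335). Wrist 2: the sink stands at (284–348, 190–245) with its plate away from the robot, aligned with the image. Now the fine measurement.

```bash
python3 - <<'E'
import pickle;from h import *
w1,w2=pickle.load(open('w.pkl','rb'))
P=wcloud(w1);p=P[246:263,274:348].reshape(-1,3);p=p[(p[:,2]>.06)&(p[:,2]<.102)]
q=p;
for _ in range(3):
    m=q.mean(0);n=np.linalg.svd(q-m,full_matrices=False)[2][2];n*=np.sign(n[0]);r=(q-m)@n;q=q[abs(r)<2*r.std()+1e-4]
print("face plane n",n,"yaw",np.degrees(np.arctan2(n[1],n[0])),"std",r.std(),len(q),m)
# plate top z=.01 and module top for a check, yaw and centre
def blob(P,lo,hi,box):
    a,b,e,g=box;s=P[b:g,a:e];k=((s[...,2]>lo)&(s[...,2]<hi)).astype(np.uint8)
    k=cv2.morphologyEx(k,cv2.MORPH_OPEN,np.ones((3,3)));N,L,S,_=cv2.connectedComponentsWithStats(k);i=1+S[1:,4].argmax()
    v,u=np.nonzero(L==i);uv=np.c_[u+a,v+b];s=s[L==i];return uv,s
uv,s=blob(P,.100,.114,(258,235,362,300));print("module top",len(s),rect(s[:,:2]),np.median(s[:,2]))
# front face lateral extents in the module frame
yaw=np.arctan2(n[1],n[0]);X=np.array([np.cos(yaw),np.sin(yaw)]);Y=np.array([-X[1],X[0]])
g=cv2.cvtColor(w1["frame"],cv2.COLOR_RGB2GRAY).astype(float)
for row in (248,252,256,260):
    l=g[row,255:285];rr=g[row,335:368];ul=255+.5+np.argmax(np.diff(l));ur=335+.5+np.argmin(np.diff(rr))
    d=wdirs(w1,[[ul,row],[ur,row]]);o=w1["T"][:3,3];t=((m-o)@n)/(d@n);e=o+d*t[:,None]
    y=e[:,:2]@Y;print(row,ul,ur,"y",y.round(4),"mid",y.mean().round(4),"w",np.ptp(y).round(4),"z",e[:,2].round(3))
print("face x offset",m[:2]@X + (m[2]-.08)*n[2])
uv,s=blob(P,.006,.014,(230,205,390,345));print("plate",rect(s[:,:2]),"lat",(s[:,:2]@Y).min(),(s[:,:2]@Y).max())
P=wcloud(w2);uv,s=blob(P,.039,.052,(275,180,358,252));print("sink",rect(s[:,:2]),np.median(s[:,2]))
f=w2["frame"];k=(f[...,2]>110).astype(np.uint8);k[:180]=0;k[252:]=0;k[:,:275]=0;k[:,358:]=0
v,u=np.nonzero(k);pl=(v>=236);uvp=np.c_[u[pl],v[pl]];e=wray_z(w2,uvp,.045);print("sink plate top by ray",rect(e[:,:2]))
E
```

```text
face plane n [0.96390407 0.26622339 0.00374733] yaw 15.439770719109893 std 0.0003255040753087671 1177 [0.55303606 0.03634689 0.08160974]
module top 2468 (array([565. ,  38.3]), array([25.5, 70.5]), 14.6) 0.10849316991511443
248 271.5 347.5 y [-0.148  -0.0787] mid -0.1134 w 0.0693 z [0.066 0.066]
252 270.5 348.5 y [-0.1478 -0.0787] mid -0.1132 w 0.0691 z [0.077 0.077]
256 268.5 349.5 y [-0.1484 -0.0787] mid -0.1136 w 0.0697 z [0.087 0.087]
260 258.5 360.5 y [-0.1558 -0.0703] mid -0.113 w 0.0855 z [0.096 0.096]
face x offset 0.5427599472302831
plate (array([560.2,  37.1]), array([ 55.1, 150.5]), 15.3) lat -0.18861103913984448 -0.03812712225147511
sink (array([ 438.5, -216.9]), array([50.1, 36.4]), 77.0) 0.04533789084425294
sink plate top by ray (array([ 453. , -220.1]), array([51. ,  7.6]), 77.3)
```

```bash
python3 - <<'E'
from rig import ctrl;from h import *;import pickle
ctrl.move_linear([.4385,-.217,.07],down(np.radians(-12.8)))
ctrl.move_linear([.4385,-.217,.024],vel=.06)
print(ctrl.read_eef_pos(),ctrl.read_wrist_force())
ctrl.close(90);print("w",ctrl.read_width(),ctrl.read_gripper_force(),ctrl.read_eef_pos())
z0=ctrl.read_eef_pos()[2]
w0=shot(ctrl)
ctrl.move_linear([.4385,-.217,.16],vel=.12)
yaw=np.radians(15.4);X=np.array([np.cos(yaw),np.sin(yaw)]);Y=np.array([-X[1],X[0]])
zt=z0+.0575
p=(.5428-.018-.035)*X-.1133*Y
ctrl.reach([*(p-.03*X),.16],down(yaw));ctrl.move_linear([*p,zt],vel=.1)
w3=shot(ctrl);pickle.dump((w0,w3,z0),open('w3.pkl','wb'))
print(z0,ctrl.read_eef_pos(),ctrl.read_width(),ctrl.read_wrist_force(),ctrl.read_time())
cv2.imwrite('pics/w3.png',w3["frame"][:,:,::-1])
E
```

```text
[ 0.43873267 -0.21714618  0.02408628] [0.49008193 0.07673873 0.10218785]
w 0.04917579180647268 92.89018392562866 [ 0.43920715 -0.21746033  0.02470904]
0.02470904047217885 [0.50274318 0.02069485 0.08281426] 0.04931966382886969 [-0.02604616  0.10823115 -1.83720961] 9.1917
```

View pics/w3.png

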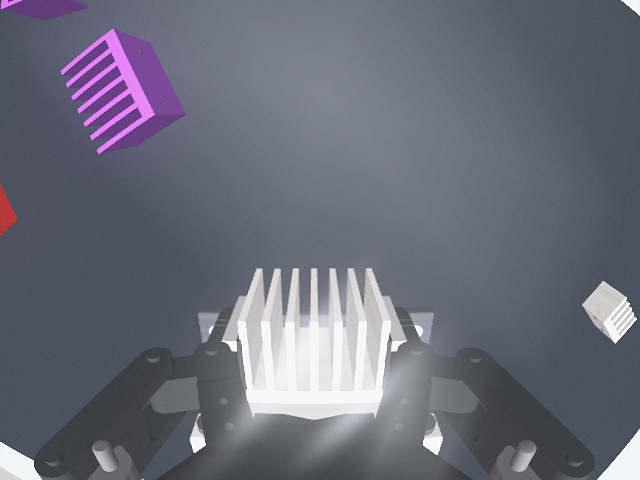

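The sink is held with its plate towards the module (plate edge at (248–382, 391)). The stand base shows on both sides at (198–433, 310). I'll check for slip and lateral bias in this picture, then approach with a force threshold.

```bash
python3 - <<'E'
import pickle;from h import *
w0,w3,z0=pickle.load(open('w3.pkl','rb'))
yaw=np.radians(15.4)
for n,w in(("w0",w0),("w3",w3)):
    g=cv2.cvtColor(w["frame"],cv2.COLOR_RGB2GRAY).astype(float)
    T=w["T_wt"];zt=T[2,3]-z0+.045
    P=wcloud(w);k=(abs(P[...,2]-zt)<.003);k[:260]=0;k[420:]=0;k[:,:225]=0;k[:,400:]=0
    s=P[k];t=(s-T[:3,3])@T[:3,:3];t=t[(abs(t[:,1])<.03)&(abs(t[:,0])<.03)]
    print(n,"sink top in tool frame",rect(t[:,:2]),np.median(t[:,2])*1e3,"y ext",np.percentile(t[:,1],[.5,99.5])*1e3,"x ext",np.percentile(t[:,0],[.5,99.5])*1e3)
P=wcloud(w3);k=(abs(P[...,2]-.01)<.004);k[:300]=0;k[345:]=0;s=P[k]
Y=np.array([-np.sin(yaw),np.cos(yaw)]);l=s[:,:2]@Y;print("plate lat",l.min(),l.max(),(l.min()+l.max())/2)
a=cv2.cvtColor(w0["frame"][265:395,240:390],cv2.COLOR_RGB2GRAY);b=cv2.cvtColor(w3["frame"][255:405,230:400],cv2.COLOR_RGB2GRAY)
r=cv2.matchTemplate(b,a,cv2.TM_CCOEFF_NORMED);_,v,_,loc=cv2.minMaxLoc(r);print("shift px",loc[0]-10,loc[1]-10,v)
E
```

```text
w0 sink top in tool frame (array([ 0.3, -0.4]), array([58.7, 38.4]), 89.2) -20.794989926507284 y ext [-28.75354697  27.43291344] x ext [-17.60547837  18.97104027]
w3 sink top in tool frame (array([ 0.9, -0.4]), array([38.3, 58.8]), 0.0) -20.746917230145637 y ext [-28.76010399  27.70991006] x ext [-17.58787209  19.24985483]
plate lat -0.1879649879836259 0.11779736329922919 -0.03508381234219836
shift px 0 0 0.9864195585250854
```

```bash
cat >push.py <<'E'
from rig import ctrl;from h import *
yaw=np.radians(15.4);X=np.array([np.cos(yaw),np.sin(yaw),0]);Y=np.array([-X[1],X[0],0])
def at(x): return x*X-.1131*Y+[0,0,.0816]
def st(f0):
    p=ctrl.read_eef_pos();F=ctrl.read_wrist_force()-f0
    print("x %.4f lat %.4f z %.4f"%(p@X,p@Y,p[2]),"F xyz tool",np.round([F@X,F@Y,F[2]],2),"w %.4f"%ctrl.read_width(),"t",ctrl.read_time(),"yaw",np.round(np.degrees(np.arctan2(*(R.from_rotvec(ctrl.read_tool_rot()).as_matrix()[:2,0]*-1)[::-1])),2)); return F@X
E
python3 - <<'E'
from push import *
ctrl.move_linear(at(.515),down(yaw),vel=.05);ctrl.sleep(.3)
f0=ctrl.read_wrist_force();np.save('f0.npy',f0);st(f0)
print(ctrl.move_linear(at(.5300),vel=.02,threshold=2.5));ctrl.sleep(.3);st(f0)
E
```

```text
x 0.5147 lat -0.1131 z 0.0815 F xyz tool [0. 0. 0.] w 0.0492 t 10.1417 yaw 15.39
True
x 0.5259 lat -0.1126 z 0.0800 F xyz tool [-1.03  0.21  0.16] w 0.0491 t 11.0833 yaw 15.4
```

```bash
python3 - <<'E'
from push import *
f0=np.load('f0.npy')
ctrl.move_linear(at(.5260)+[0,0,.0006],vel=.02);ctrl.sleep(.3);st(f0)
ctrl.move_linear(at(.5310)+[0,0,.0006],vel=.02);ctrl.sleep(.5);st(f0)
E
```

```text
x 0.5260 lat -0.1131 z 0.0822 F xyz tool [-1.19  0.28  0.64] w 0.0492 t 11.6333 yaw 15.4
x 0.5302 lat -0.1130 z 0.0819 F xyz tool [-5.21 -1.26  2.39] w 0.0490 t 12.5333 yaw 15.4
```

```bash
python3 - <<'E'
from push import *;import pickle
f0=np.load('f0.npy')
x=.5358
ctrl.move_linear(at(x)+[0,0,.0008],vel=.02);ctrl.sleep(.5);F=st(f0)
for _ in range(3):
    if abs(F+10)<.4: break
    x+=(10+F)*1e-3; ctrl.move_linear(at(x)+[0,0,.0008],vel=.02);ctrl.sleep(.5);F=st(f0)
d={"w":shot(ctrl),"scene":ctrl.read_camera("scene"),"top":ctrl.read_camera("top")};pickle.dump(d,open('w4.pkl','wb'))
cv2.imwrite('pics/fin.png',np.hstack([cv2.resize(d["scene"]["frame"][190:340,270:430,::-1],(400,375),interpolation=cv2.INTER_CUBIC),cv2.resize(d["w"]["frame"][:,:,::-1],(400,300)).copy() if 0 else cv2.resize(d["w"]["frame"][240:450,208:432,::-1],(400,375))]))
w0=pickle.load(open('w3.pkl','rb'))[0];w=d["w"]
a=cv2.cvtColor(w0["frame"][265:395,240:390],cv2.COLOR_RGB2GRAY);b=cv2.cvtColor(w["frame"][255:405,230:400],cv2.COLOR_RGB2GRAY)
_,v,_,loc=cv2.minMaxLoc(cv2.matchTemplate(b,a,cv2.TM_CCOEFF_NORMED));print("slip px",loc[0]-10,loc[1]-10,v)
# module top now (scene cloud) against before
d0=pickle.load(open('d0.pkl','rb'))
for n,c in(("before",d0["scene"]),("now",d["scene"])):
    P=cloud(c)[215:275,315:365].reshape(-1,3);s=P[(abs(P[:,2]-.107)<.006)];l=s@Y+.1131;s=s[abs(l)<.03];print(n,len(s),np.percentile(s@X,[2,50,98]).round(4))
E
```

```text
x 0.5336 lat -0.1130 z 0.0819 F xyz tool [-8.66 -1.41  4.2 ] w 0.0493 t 13.425 yaw 15.4
x 0.5344 lat -0.1129 z 0.0817 F xyz tool [-9.46 -0.86  3.86] w 0.0491 t 14.175 yaw 15.4
x 0.5348 lat -0.1129 z 0.0817 F xyz tool [-9.69 -1.62  4.34] w 0.0488 t 14.925 yaw 15.4
slip px 0 0 0.9390010833740234
before 313 [0.5427 0.5559 0.567 ]
now 415 [0.5316 0.5599 0.5761]
```

View pics/fin.png

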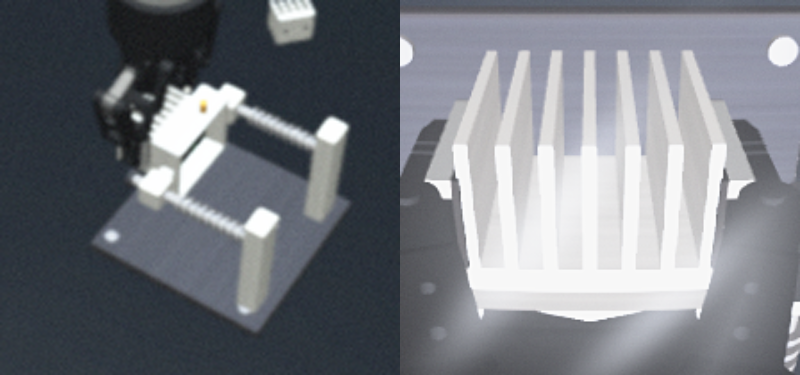

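```bash
python3 - <<'E'
from push import *;import pickle
f0=np.load('f0.npy')
ctrl.move_linear(at(.5375)+[0,0,.0013],vel=.02);ctrl.sleep(.8);st(f0)
w=shot(ctrl);w0,w3,_=pickle.load(open('w3.pkl','rb'))
g=lambda c:cv2.cvtColor(c["frame"],cv2.COLOR_RGB2GRAY)
for n,(a,b,e,h) in {"tips":(245,268,385,300),"front rear-tops":(240,315,270,345),"plate top":(250,375,380,404)}.items():
    out=[]
    for q in(w3,w):
        big=cv2.resize(g(q)[b-6:h+6,a-6:e+6],None,fx=5,fy=5,interpolation=cv2.INTER_CUBIC);t=cv2.resize(g(w0)[b:h,a:e],None,fx=5,fy=5,interpolation=cv2.INTER_CUBIC)
        _,v,_,l=cv2.minMaxLoc(cv2.matchTemplate(big,t,cv2.TM_CCOEFF_NORMED));out.append((l[0]/5-6,l[1]/5-6,round(v,3)))
    print(n,out)
E
```

```text
x 0.5341 lat -0.1129 z 0.0817 F xyz tool [-9.25 -1.31  2.29] w 0.0490 t 16.125 yaw 15.41
tips [(0.0, -0.40000000000000036, 0.991), (0.0, -0.40000000000000036, 0.981)]
front rear-tops [(0.0, 0.0, 0.986), (0.0, 0.0, 0.984)]
plate top [(0.0, 0.40000000000000036, 0.713), (0.0, 0.40000000000000036, 0.73)]
```

```bash
python3 - <<'E'
from push import *
f0=np.load('f0.npy')
ctrl.move_linear(at(.5384)+[0,0,.0015],vel=.02);ctrl.sleep(1);st(f0);ctrl.sleep(1);F=st(f0)
if 9<-F<11: ctrl.close_job();print("handed in")
E
```

```text
x 0.5348 lat -0.1129 z 0.0817 F xyz tool [-9.72 -1.85  2.35] w 0.0494 t 17.425 yaw 15.41
x 0.5348 lat -0.1129 z 0.0817 F xyz tool [-10.17  -1.77   2.31] w 0.0492 t 18.425 yaw 15.4
the job is handed in; nothing more can be done
handed in
```

The arm is holding the large heat sink square against the module, centred to within about 1 mm by my measurements and pressing with about 10 N (module pushed back about 10 mm), still gripped; the job was handed in at 18.4 s.

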